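Go / no-go check of a heating-block well

TASK

Check the big well of the clamped heating block with the larger of the two plug gauges: slide its long, thin go end fully home into the well until the handle meets the block, then draw it out, turn the gauge round and hold the short, fat no-go end squarely against the middle of the same well's mouth with a light push for about a second, to confirm that it will not enter. Do not force either end. Then lay the gauge back in its own cradle, centred, either way round, let go, and leave the other things where they are.

Things in the scene. Friction and masses are not known exactly. Their poses are not given: they have to be found in the camera images.
- gauge: Larger of the two plug gauges, 0.3 kg, 142 mm. Hexagonal aluminium handle 84 mm long, 26 mm across flats, two flats upright at the start (normals along y): grip these from above. Origin mid handle on the axis; x axis towards the go end: steel, 20 mm diameter, 40 long, nose chamfered 3 mm. At -x the no-go end: 26 mm diameter, 18 long, flat face. Starts level in its cradle, middle 58 mm of handle free.
- gauge_go_shoulder (a point): On the gauge's axis where the go plug meets the handle, 42 mm from the gauge's origin towards +x. The handle's end face there is wider than the well and stops against the block's face when the go end is fully home.
- gauge_nogo_face (a point): Centre of the flat end face of the no-go end, 60 mm from the gauge's origin towards -x.
- cradle: Black rest of the larger gauge, fixed: base 98 x 50 x 8 mm, V supports 34 mm either side of its middle along its x axis. Origin at the centre of its underside. The gauge lies along its x axis, either way round, axis 55 mm above the bench, a corner of the hexagon down, two flats upright. The V's rise outwards at 30 degrees to about 20 mm either side of the axis, 3 mm below it.
- cradle_seat (a point): Where the gauge's origin lies when it rests in its cradle: 55 mm above the cradle's origin.
- block: Aluminium heating block on its side, 60 x 120 x 76 mm, on a dark 17 mm thick plate fixed to the bench; top 93 mm above the bench. Origin on the bench under its centre. Its x axis points out of the horizontal wells; their face is at x = 30 mm, level with the plate's front edge. Big well in the middle: 23 mm diameter, 46 deep, blind. Small 14 mm wells 40 mm to either side.
- well_mouth (a point): Centre of the big well's mouth, in the face of the block, 55 mm above the bench. Its x axis points straight out of the well.
- spare_gauge: The smaller plug gauge, not needed: same shape, handle 70 mm long and 16 mm across flats, go plug 11 x 30 mm, no-go plug 16 x 12 mm. Origin mid handle, x towards its go end. It lies in its own cradle, 55 mm above the bench.
- bottle_a: White plastic reagent bottle, 38 mm diameter, 75 mm tall, far edge of the work area. A bystander; origin at the centre of its underside.
- bottle_b: A second bottle, the same as bottle_a. A bystander; origin at the centre of its underside.
- microplate: White microplate, 127 x 85 x 14 mm, lying flat in the middle of the bench. A bystander; origin at the centre of its underside.
- beaker: Glass beaker, 68 mm rim diameter, 85 mm tall. A bystander; origin at the centre of its underside.
Things that resemble listed ones, but are neither listed nor needed, are in the scene too. Leave any purple or red look-alike of the gauge alone. What is shaped like the cradle but yellow is not meant.

How it is judged:
By the outcome, as a careful person would: the job done as asked, in the order asked, and still so for the second after the job is handed in, with the robot touching nothing.
It also fails if it takes over 70 s, if anything falls off the work surface, if the arm or the gripper's body presses on something with over 40 N, if the wrist force passes 120 N, or if a joint passes its speed limit or range.

ROBOT

A 6-joint arm with a two-finger parallel gripper is mounted at the origin on the work surface. World frame = base frame: x ahead of the robot, y to its left, z up, the work surface at z = 0. Lengths are in mm, angles in rad, forces in N, time in s.
With the tool pointing down it reaches from about 300 to 775 mm from the base axis. Payload 14.6 kg.
Tool frame: the origin (TCP) lies where the fingers leave the gripper's body, on its centre line; the fingertips stand 97 mm ahead of it and the grasp point (between the pads) lies ahead of it (grip_depth is the z of the grasp point in the tool frame, in mm); z points along the fingers, y is the line along which they close (so a half turn about z gives the same grasp; the last joint's range is limited). The gripper opens to 94 mm and grips with 3 to 60 N. Pads are 16 mm wide; open, the fingers measure 119 mm over their backs; the gripper's body (75 mm by 177 mm) begins 78 mm behind the grasp point.
Start: joints at [-1.364, 0.3, 1.521, -0, 1.321, -0.067], TCP at [148.709, -529.505, 302.646] pointing down, gripper open.
Joint ranges: [-3.03, 3.03], [-0.79, 2.21], [0.23, 2.52], [-1.04, 4.18], [0, 3.07], [-2.55, 2.55]. Speed limits (rad/s): [2.22, 2.22, 2.57, 3.14, 3.14, 3.14].

INTERFACE

Orientations are given as [roll, pitch, yaw] about the fixed x, y, z axes, in that order (R = Rz(yaw) Ry(pitch) Rx(roll)).
In Python, from cell import read_state, camera, sign_off, regions_of, spot_point, grip_depth gives the robot as it stands. The module is installed in compiled form; this text tells all that it offers.
- The arm moves only by the tool send_rows, never from a script. Its argument "series" is a list of rows, each a list of 3 entries, a list of its own where there are three numbers: the shift along the world's x, y, z in mm, then the turn about the world's z in degrees, then the closure, from -1 (fully open) to 1 (shut), so that 0 is half open. A call has 1 to 12 rows; each row shifts and turns the commanded pose from where the row before left it; what a row does not reach is not made up. A row lasts 1/10 s, in which the tool goes at most 50 mm and 8.59 degrees, less where a joint would pass 70% of its speed; a pose out of reach is approached as far as the arm can. A call is refused whole if a number of a shift passes 50 or a number of a turn 8.59, either way. A call with a gripper value outside its range is refused whole. The fingers move at their own pace and stop on an object; "squeeze" is the grip in N (left out, the last holds). Time passes only in rows, so rows that do not move let the fingers close. It gives the time, the measured TCP pose, the force, the opening and the grip force at its end, in the units of the state.
- read_state(): the state, without advancing time (a new reading comes with each control period).
- camera(name): name is "scene" or "top"; returns a dict with "color" (384x512x3 uint8, blue, green, red), "fx", "fy", "cx", "cy" (pixels), "camera_from_world" (4x4, takes a point from world to camera coordinates). Camera axes: x right, y down, z forward; pixel columns grow to the right and rows downward; lengths in mm; the calibration is good to about 2 mm. A picture is of the moment at which its call begins. There is no depth.
- sign_off(): hands the job in; it is judged then, once.
Trained networks look in a picture, given as the dict that the camera call returned (one of the last four; its "shot" number tells which), for a name from the list of things; names that differ only in an ending like _2 or _b are one class to them, and where a whole thing is asked for, a point or a joint stands for the part that bears it (a point fixed in the world has none). Each returns a list of dicts, best first, with "confidence" (0 to 1); they miss things now and then, are a little off and sometimes report something else, mostly with a low value. They report only what shows in the picture. A call takes as long as a camera call. They do not tell look-alikes from the thing itself.
- regions_of(thing, picture): "mask" (384x512 bool, what is visible of it).
- spot_point(thing, picture): "point" ([x, y, z] in mm, in the coordinates of the camera as it stood for that picture, good to about 4 mm: a listed point, or the origin of a listed thing).
The state is a dict: "clock": time; "joints": joint angles; "qd": joint speeds; "effort": joint torques, N m; "eef_pos": TCP position; "eef_rot": TCP orientation; "wrist_force": force on the tool from outside, world axes, zero at the start; "moment": the same for the moment, N m; "finger_gap": finger opening in mm; "finger_force": force on a finger pad.
Only numpy, scipy, OpenCV 4.12 (cv2) and the standard library are available. Lean on these libraries where they do the work, as an engineer would, in place of code of your own. Each camera call takes 0.05 s, during which the arm holds its last target. There are 200 camera calls.

## Working session

There is one attempt and no reset: what is moved stays moved. The work goes in short steps, Python scripts to look and compute and a tool call to move; the robot and the scene stay as the last step left them, time stands still between calls to the robot, and variables do not carry over. Pictures are saved under pics/ and viewed, at most 10 in all, crops included, and the job is handed in when it is done.

Besides the shell and the picture viewer there is one more tool, called by a JSON object that holds its "method" and its "body". send_rows: Moves the arm, as the interface text tells. Its arguments: {"type":"object","properties":{"series":{"type":"array"},"squeeze":{"type":"number"}},"required":["series"]}

```bash
mkdir -p pics; cat > h.py <<'E'
import numpy as np, cv2
from cell import *
def w(p,pic):
    return (np.linalg.inv(pic["camera_from_world"])@np.r_[p,1])[:3]
def px(P,pic):
    q=(pic["camera_from_world"]@np.r_[P,1])[:3]
    return np.array([pic["fx"]*q[0]/q[2]+pic["cx"],pic["fy"]*q[1]/q[2]+pic["cy"]])
def atz(u,v,z,pic):
    M=np.linalg.inv(pic["camera_from_world"]); o=M[:3,3]
    d=M[:3,:3]@np.array([(u-pic["cx"])/pic["fx"],(v-pic["cy"])/pic["fy"],1])
    return o+d*(z-o[2])/d[2]
E
python3 - <<'E'
from h import *
print(grip_depth if not callable(grip_depth) else grip_depth()); print(read_state())
a=camera("top");b=camera("scene")
cv2.imwrite("pics/top.png",cv2.resize(a["color"],(800,600)));cv2.imwrite("pics/scene.png",cv2.resize(b["color"],(800,600)))
for n in ["gauge","gauge_go_shoulder","gauge_nogo_face","cradle","cradle_seat","block","well_mouth","spare_gauge","bottle_a","microplate","beaker"]:
  for k,p in (("top",a),("scene",b)):
    for r in spot_point(n,p)[:4]:
        P=w(r["point"],p); print(n,k,round(r["confidence"],2),P.round(0),px(P,p).round(0))
E
```

```text
78.39999999999999
{'clock': 0.0, 'joints': array([-1.36358219e+00,  3.00456867e-01,  1.52159359e+00,  1.16332481e-05,
        1.32071890e+00, -6.66132087e-02]), 'qd': array([ 0.00064214,  0.00057198,  0.00117143, -0.00073026, -0.00135699,
       -0.00034341]), 'effort': array([ 2.09282807e-04, -5.31808734e+01, -3.52735376e+01,  7.07540126e-02,
        2.43670604e-02, -1.27353223e-04]), 'eef_pos': array([ 148.68925737, -529.35486241,  302.0887859 ]), 'eef_rot': array([-3.14041931e+00, -8.95692948e-05,  2.73824404e-01]), 'wrist_force': array([ 0.00665775, -0.18613723,  0.17179622]), 'moment': array([ 0.05403879, -0.01490039, -0.047635  ]), 'finger_force': 0.0, 'finger_gap': 93.9621186877552}
gauge top 0.86 [ 462. -256.   53.] [306. 228.]
gauge top 0.79 [ 308. -259.   11.] [305. 284.]
gauge top 0.75 [ 353. -109.   11.] [250. 267.]
gauge scene 0.9 [ 352. -107.   14.] [279. 152.]
gauge scene 0.78 [ 458. -251.   55.] [223. 160.]
gauge scene 0.68 [ 301. -257.   14.] [239. 130.]
gauge scene 0.46 [ 460. -253.   -1.] [224. 171.]
gauge_go_shoulder top 0.91 [ 298. -298.   12.] [319. 288.]
gauge_
[... 1165 characters left out ...]
159.]
block scene 0.46 [587. -21.  -0.] [286. 225.]
well_mouth top 0.62 [ 447. -211.   57.] [289. 234.]
well_mouth scene 0.8 [483. 207.  56.] [377. 204.]
spare_gauge top 0.56 [ 644. -198.   55.] [284. 160.]
spare_gauge top 0.33 [453. 202.   6.] [138. 231.]
spare_gauge scene 0.59 [ 640. -194.   55.] [221. 216.]
bottle_a top 0.48 [716.  23.   1.] [203. 138.]
bottle_a top 0.46 [756. -96.  -0.] [245. 124.]
bottle_a scene 0.61 [755. -90.  -3.] [245. 273.]
bottle_a scene 0.56 [717.  27.   0.] [292. 271.]
microplate top 0.62 [591. -20.   2.] [218. 182.]
microplate scene 0.7 [585. -24.   0.] [286. 224.]
beaker top 0.82 [ 429. -429.    3.] [364. 239.]
beaker scene 0.96 [ 430. -427.   -2.] [176. 151.]
```

View pics/top.png

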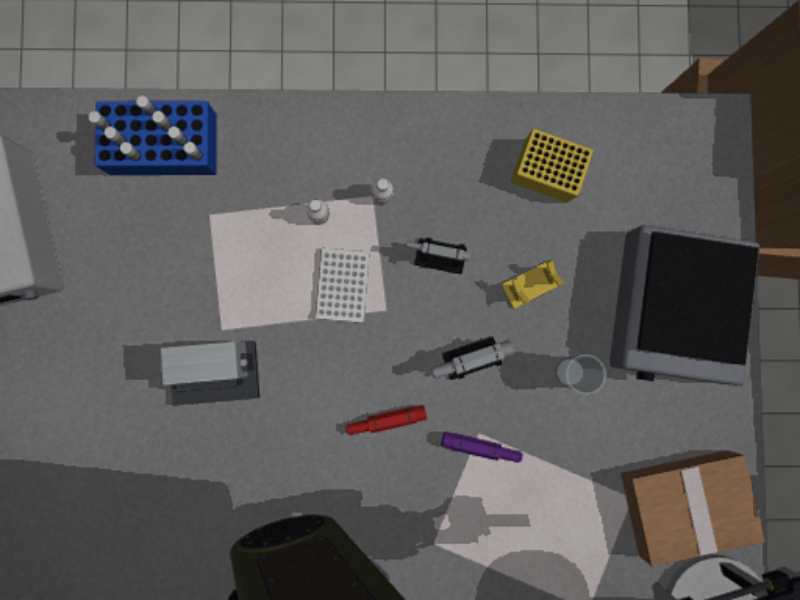

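View pics/scene.png

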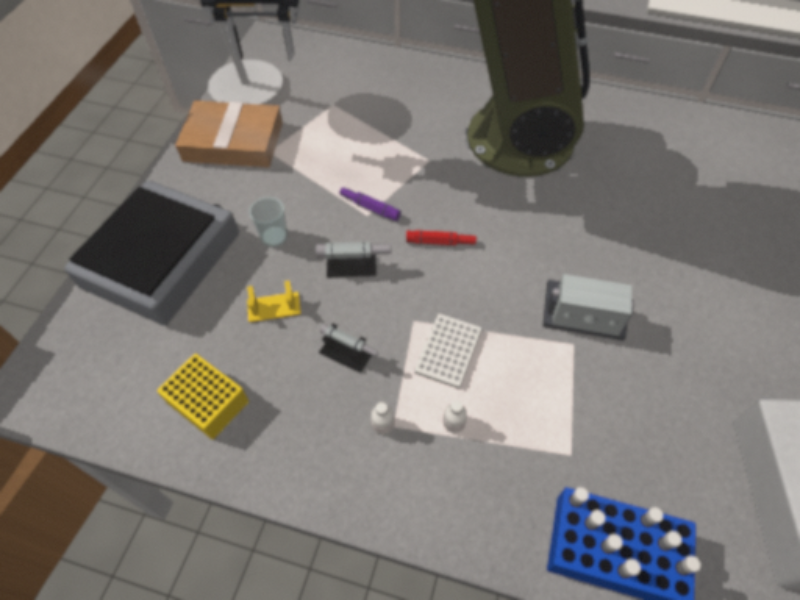

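The large gauge is the grey one in the black cradle at about (478,357) in the top picture. Candidates for it:
- the red look-alike at (387,420)
- the purple look-alike at (482,447)
- the spare gauge at (441,252), which is smaller

The yellow cradle at (532,284) is not meant. The block is at (205,365), with its wells facing +x as seen in the scene view. Next, close crops.

```bash
python3 - <<'E'
from h import *
a=camera("top");b=camera("scene")
def crop(p,u,v,k=30): return cv2.resize(p["color"][v-k:v+k,u-k:u+k],(400,300) if 0 else (300,300),interpolation=cv2.INTER_CUBIC)
im=np.vstack([np.hstack([crop(a,304,228),crop(a,132,234)]),np.hstack([crop(b,224,162),crop(b,376,196)])])
cv2.imwrite("pics/crops.png",im)
for n in ["gauge","block"]:
  for k,p in (("top",a),("scene",b)):
    for r in regions_of(n,p)[:3]:
      m=r["mask"].astype(np.uint8); c=max(cv2.findContours(m,0,1)[0],key=cv2.contourArea)
      print(n,k,round(r["confidence"],2),m.sum(),cv2.minAreaRect(c), [x for x in np.argwhere(m).mean(0).round(1)])
      np.save(f"m_{n}_{k}_{int(np.argwhere(m)[:,1].mean())}.npy",m)
E
```

```text
gauge top 0.79 441 ((308.3335876464844, 286.2986755371094), (50.62144470214844, 10.401667594909668), 11.768288612365723) [np.float64(286.1), np.float64(307.3)]
gauge top 0.73 481 ((301.52337646484375, 230.0668487548828), (10.099283218383789, 53.42238235473633), 70.70995330810547) [np.float64(229.6), np.float64(302.8)]
gauge top 0.65 509 ((246.88265991210938, 268.9602966308594), (11.258770942687988, 51.1955451965332), 77.7352294921875) [np.float64(268.7), np.float64(248.4)]
gauge scene 0.92 437 ((226.0, 160.0), (10.0, 48.0), 90.0) [np.float64(159.8), np.float64(224.1)]
gauge scene 0.92 385 ((282.0, 153.0), (10.0, 44.0), 90.0) [np.float64(152.5), np.float64(281.1)]
gauge scene 0.73 296 ((236.65330505371094, 130.1715545654297), (40.71782684326172, 8.095235824584961), 25.01689338684082) [np.float64(130.6), np.float64(237.5)]
block top 0.9 2130 ((133.1878204345703, 238.62945556640625), (37.19095993041992, 61.98493576049805), 85.91438293457031) [np.float64(238.1), np.float64(134.1)]
block scene 0.76 1940 ((376.7702941894531, 195.87838745117188), (57.704044342041016, 36.66097640991211), 9.462322235107422) [np.float64(196.3), np.float64(376.4)]
block scene 0.18 240 ((245.0, 267.5), (19.0, 14.0), 90.0) [np.float64(267.8), np.float64(244.7)]
```

View pics/crops.png

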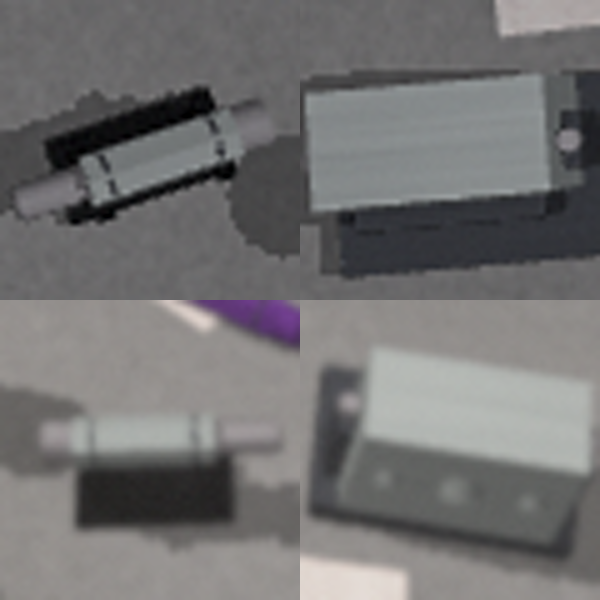

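```bash
cat > m.py <<'E'
from h import *
from scipy.optimize import least_squares
a=camera("top");b=camera("scene")
C={"t":(a,np.array([102,204])),"s":(b,np.array([346,166]))}
full=lambda q,o:(np.array(q)+.5)/5-.5+o
X=lambda p,l:np.array([p[0]+l[0]*np.cos(p[2])-l[1]*np.sin(p[2]),p[1]+l[0]*np.sin(p[2])+l[1]*np.cos(p[2]),l[2]])
L=[(30,60,93),(30,-60,93),(-30,-60,93),(-30,60,93)]
top=[(6,94),(245,73),(250,192),(13,211)]
sc=[(291-4,174),(66,138),(72,47),(291,81)]
obs=[(a,L[i],full(top[i],[102,204])) for i in range(4)]+[(b,L[i],full(sc[i],[346,166])) for i in range(4)]+[(b,(30,0,55),full((156,190),[346,166]))]
def f(p,o=obs): return np.concatenate([px(X(p,l),c)-q for c,l,q in o])
for o,n in ((obs,"both"),(obs[:4],"top"),(obs[4:],"scene")):
    r=least_squares(f,[451,204,0],args=(o,)); print(n,r.x[:2].round(1),np.degrees(r.x[2]).round(2),"mouth",X(r.x,(30,0,55)).round(1),r.fun.round(1))
g=[(a,(82,0,55),full((13,205),[274,198])),(a,(-60,0,55),full((272,112),[274,198])),(b,(82,0,55),full((281,136),[194,132])),(b,(-60,0,55),full((40,138),[194,132]))]
for o,n in ((g,"both"),(g[:2],"top"),(g[2:],"scene")):
    r=least_squares(f,[460,-254,1.9],args=(o,)); print(n,r.x[:2].round(1),np.degrees(r.x[2]).round(2),r.fun.round(1))
E
python3 m.py
```

```text
both [452.7 205.4] 4.77 mouth [482.5 207.9  55. ] [-0.2  0.1 -0.6  0.3  0.1  0.1 -0.1  0.4  0.3  0.2 -0.7 -0.3 -0.5  0.1
 -0.4  0.6  0.1  0.4]
top [453.2 204.9] 4.54 mouth [483.2 207.3  55. ] [ 0.  -0.2 -0.3  0.2  0.2 -0.   0.   0.1]
scene [451.8 205.9] 5.04 mouth [481.6 208.5  55. ] [ 0.5 -0.1 -0.5 -0.4 -0.3 -0.  -0.2  0.3  0.4  0.2]
both [ 460.4 -255.8] 108.69 [ 0.5 -0.  -1.1  1.4 -0.7  0.3 -0.3  1.3]
top [ 462.3 -256.5] 109.48 [ 0.9 -0.3 -0.9  0.3]
scene [ 457.  -255.5] 107.18 [-0.3 -0.   0.3  0. ]
```

{"method": "send_rows", "body": {"series": [[[28.4,25,-5],8.45,-1],[[28.4,25,-5],8.45,-1],[[28.4,25,-5],8.45,-1],[[28.4,25,-5],8.45,-1],[[28.4,25,-5],8.45,-1],[[28.4,25,-5],8.45,-1],[[28.4,25,-5],8.45,-1],[[28.4,25,-5],8.45,-1],[[28.4,25,-5],8.45,-1],[[28.4,25,-5],8.45,-1],[[28.4,24,-5],8.5,-1],[[0,0,0],0,-0.3]], "squeeze": 25}}

```text
clock: 2.8
eef_pos: [463.2, -253.0, 247.0]
eef_rot: [-3.141, -0.001, 1.905]
wrist_force: [-0.5, -0.6, -0.2]
finger_gap: 88.9
finger_force: 0.0
```

{"method": "send_rows", "body": {"series": [[[-2,-2.5,-20],-0.4,-0.3],[[0,0,-25],0,-0.3],[[0,0,-25],0,-0.3],[[0,0,-20],0,-0.3],[[0,0,-15],0,-0.3],[[0,0,-6],0,-0.3],[[0,0,0],0,-0.3],[[0,0,0],0,-0.3]]}}

```text
clock: 3.6
eef_pos: [459.3, -258.4, 137.4]
eef_rot: [3.141, 0.001, 1.889]
wrist_force: [-0.1, 1.1, 0.5]
finger_gap: 61.3
finger_force: 0.0
```

```bash
python3 - <<'E'
from h import *
a=camera("top");b=camera("scene")
def crop(p,u,v,k=30): return cv2.resize(p["color"][v-k:v+k,u-k:u+k],(390,390),interpolation=cv2.INTER_CUBIC)
cv2.imwrite("pics/pre.png",np.hstack([crop(a,304,228),crop(b,224,155)]))
s=read_state();print(s["eef_pos"],s["eef_rot"],s["wrist_force"])
E
```

```text
[ 459.35471475 -258.25525904  137.55477532] [3.14070083e+00 1.12377693e-03 1.88969024e+00] [0.38546227 0.34382153 0.14701337]
```

View pics/pre.png

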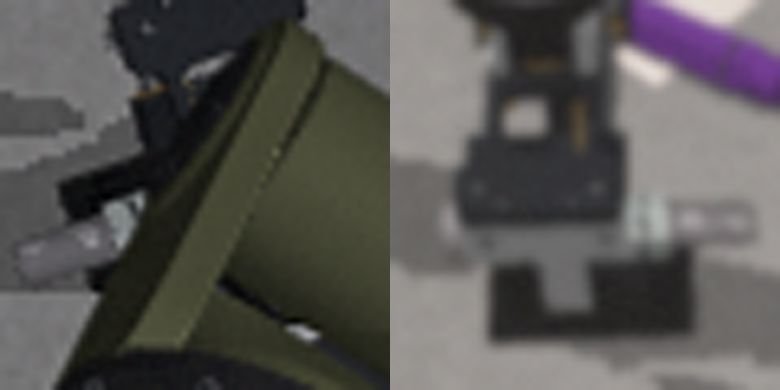

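```bash
python3 - <<'E'
from h import *
b=camera("scene");o=np.array([194,125])
c=lambda P:((px(P,b)-o+.5)*6.5-.5+[390,0]).round(0)
d=np.array([np.cos(1.897),np.sin(1.897),0]); n=np.array([d[1],-d[0],0])
for G in ([461,-255.5,0],[459.4,-258.3,0]):
  G=np.array(G)
  for s,z,off in ((0,36,35),(0,55,0),(82,55,0),(42,55,0),(-42,55,0),(-60,55,0),(49,8,25),(-49,8,25)): print(s,z,off,c(G+d*s+n*off+[0,0,z]))
E
```

```text
0 36 35 [574. 317.]
0 55 0 [572. 231.]
82 55 0 [751. 225.]
42 55 0 [664. 228.]
-42 55 0 [480. 234.]
-60 55 0 [441. 235.]
49 8 25 [684. 331.]
-49 8 25 [475. 338.]
0 36 35 [570. 313.]
0 55 0 [567. 227.]
82 55 0 [746. 221.]
42 55 0 [659. 224.]
-42 55 0 [476. 229.]
-60 55 0 [436. 231.]
49 8 25 [680. 327.]
-49 8 25 [470. 334.]
```

{"method": "send_rows", "body": {"series": [[[-1.6,4.7,-4],-0.2,-0.3],[[0,0,0],0,-0.3],[[0,0,0],0,0.2],[[0,0,0],0,0.35],[[0,0,0],0,0.4],[[0,0,0],0,0.45],[[0,0,0],0,0.5],[[0,0,0],0,0.5],[[0,0,0],0,0.5]], "squeeze": 15}}

```text
clock: 4.65
eef_pos: [457.9, -253.3, 132.9]
eef_rot: [3.141, 0.001, 1.887]
wrist_force: [5.6, 0.4, 0.9]
finger_gap: 25.8
finger_force: 15.0
```

{"method": "send_rows", "body": {"series": [[[1.2,0.4,0],0,0.6],[[0,0,0],0,0.6],[[0,0,0],0,0.6],[[0,0,0],0,0.6]], "squeeze": 20}}

```text
clock: 5.05
eef_pos: [458.5, -253.1, 132.7]
eef_rot: [-3.141, -0.0, 1.886]
wrist_force: [-4.0, -2.0, 4.1]
finger_gap: 26.1
finger_force: 20.0
```

{"method": "send_rows", "body": {"series": [[[-0.3,0,5],0,0.6],[[0,0,10],0,0.6],[[0,0,20],0,0.6],[[0,0,25],0,0.6],[[0,0,20],0,0.6],[[0,0,0],0,0.6],[[0,0,0],0,0.6]], "squeeze": 30}}

```text
clock: 5.75
eef_pos: [458.3, -252.7, 212.4]
eef_rot: [3.141, -0.0, 1.886]
wrist_force: [0.5, 0.0, -3.0]
finger_gap: 25.8
finger_force: 30.0
```

{"method": "send_rows", "body": {"series": [[[6,20,0],4,0.6],[[11,38,0],7,0.6],[[12,41,0],7,0.6],[[12,41,0],7,0.6],[[12,41,0],7,0.6],[[12,41,0],7,0.6],[[12,41,0],7,0.6],[[12,41,0],7,0.6],[[12,41,0],7,0.6],[[12,41,0],7,0.6],[[12,41,0],7,0.6],[[12,41,0],2.7,0.6]]}}

```text
clock: 6.95
eef_pos: [595.2, 216.8, 210.8]
eef_rot: [-3.141, -0.002, -3.053]
wrist_force: [0.3, -0.4, -2.8]
finger_gap: 26.0
finger_force: 30.0
```

{"method": "send_rows", "body": {"series": [[[9,42,0],0,0.6],[[0,0,0],0,0.6],[[0,0,0],0,0.6],[[0,0,0],0,0.6]]}}

```text
clock: 7.35
eef_pos: [604.2, 256.3, 211.5]
eef_rot: [-3.141, -0.002, -3.059]
wrist_force: [-0.5, -0.3, -2.4]
finger_gap: 25.8
finger_force: 30.0
```

{"method": "send_rows", "body": {"series": [[[-5,-20,0],0,0.6],[[-5,-19,-5],0,0.6],[[0,0,-20],0,0.6],[[0,0,-20],0,0.6],[[0,0,-20],0,0.6],[[0,0,-10],0,0.6],[[0,0,-3.5],0,0.6],[[0,0,0],0,0.6],[[0,0,0],0,0.6],[[0,0,0],0,0.6]]}}

```text
clock: 8.35
eef_pos: [594.7, 218.1, 135.1]
eef_rot: [3.141, 0.001, -3.058]
wrist_force: [0.4, 1.1, -2.5]
finger_gap: 25.6
finger_force: 30.0
```

```bash
python3 - <<'E'
from h import *
a=camera("top");b=camera("scene")
S=[read_state()]
for i in range(3): camera("top"); S.append(read_state())
print(np.mean([s["eef_pos"] for s in S],0).round(2),[s["eef_rot"].round(3).tolist() for s in S][:2])
def crop(p,u,v,k=36): return cv2.resize(p["color"][v-k:v+k,u-k:u+k],(396,396),interpolation=cv2.INTER_CUBIC)
u=px([540,212,55],a).astype(int);v=px([540,212,55],b).astype(int);print(u,v)
cv2.imwrite("pics/well.png",np.hstack([crop(a,*u),crop(b,*v)]))
for n in ["gauge_go_shoulder","gauge_nogo_face","gauge","well_mouth"]:
  for k,p in (("top",a),("scene",b)):
    for r in spot_point(n,p)[:3]:
        P=w(r["point"],p)
        if P[1]>0: print(n,k,round(r["confidence"],2),P.round(1))
E
```

```text
[594.5  218.15 134.57] [[3.141, 0.001, -3.058], [3.141, 0.001, -3.058]]
[129 198] [375 221]Traceback (most recent call last):
  File "<stdin>", line 11, in <module>
ValueError: only the last four pictures can be asked about
```

View pics/well.png

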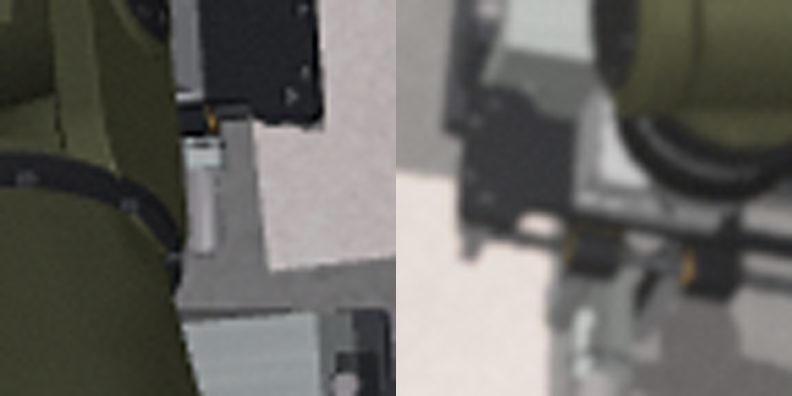

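```bash
python3 - <<'E'
from h import *
a=camera("top")
f=lambda q:(np.array(q)+.5)/5.5-.5+[93,162]
for q in ((202.5,250),(202,165)): print(atz(*f(q),55,a).round(1))
g=np.array([594.5,218.15,55]);d=np.array([np.cos(-3.058),np.sin(-3.058),0])
for s in(82,42): print((g+d*s).round(1), px(g+d*s,a),f((202.5,250)))
for m,y in (([482.5,207.9],4.77),([483.2,207.3],4.54)):
  n=np.array([-np.sin(np.radians(y)),np.cos(np.radians(y))]); x=np.array([n[1],-n[0]])
  print("lateral",n@(g[:2]-m),"axial",x@(g[:2]-m))
for t in ("gauge_go_shoulder","gauge"):
  for r in spot_point(t,a)[:4]:
    P=w(r["point"],a)
    if P[1]>0: print(t,r["confidence"],P)
E
```

```text
[518.2 212.   55. ]
[559.2 213.   55. ]
[512.8 211.3  55. ] [129.65342198 209.07946608] [129.40909091 207.04545455]
[552.6 214.6  55. ] [128.63777076 194.0543361 ] [129.40909091 207.04545455]
lateral 0.9010197189182989 axial 112.46444177368294
lateral 2.005998379795338 axial 111.80960813141355
gauge_go_shoulder 0.73 [554.86146544 216.08191553  59.55505203]
gauge 0.5 [596.52478538 218.42007939  54.36942172]
```

{"method": "send_rows", "body": {"series": [[[0,-1.3,-1.7],0,0.6],[[-8,-0.65,0],0,0.6],[[-10,-0.8,0],0,0.6],[[-7,-0.6,0],0,0.6],[[0,0,0],0,0.6],[[0,0,0],0,0.6],[[0,0,0],0,0.6]]}}

```text
clock: 9.45
eef_pos: [569.7, 214.8, 132.5]
eef_rot: [3.142, 0.0, -3.058]
wrist_force: [1.1, -0.6, -3.6]
finger_gap: 25.6
finger_force: 30.0
```

{"method": "send_rows", "body": {"series": [[[-3,-0.25,0.3],0,0.6],[[-3,-0.25,0],0,0.6],[[-2,-0.16,0],0,0.6],[[-2,-0.16,0],0,0.6],[[-2,-0.16,0],0,0.6],[[-1,-0.1,0],0,0.6],[[0,0,0],0,0.6],[[0,0,0],0,0.6]]}}

```text
clock: 10.25
eef_pos: [556.5, 213.7, 132.8]
eef_rot: [3.142, 0.0, -3.058]
wrist_force: [-0.7, 0.0, -3.3]
finger_gap: 25.9
finger_force: 30.0
```

{"method": "send_rows", "body": {"series": [[[-2,-0.16,0],0,0.6],[[-2,-0.16,0],0,0.6],[[-2,-0.16,0],0,0.6],[[-2,-0.16,0],0,0.6],[[0,0,0],0,0.6],[[0,0,0],0,0.6]]}}

```text
clock: 10.85
eef_pos: [548.4, 213.1, 132.8]
eef_rot: [3.142, 0.0, -3.058]
wrist_force: [-0.0, 0.7, -3.6]
finger_gap: 25.6
finger_force: 30.0
```

{"method": "send_rows", "body": {"series": [[[-2,-0.16,0],0,0.6],[[-2,-0.16,0],0,0.6],[[-2,-0.16,0],0,0.6],[[-2,-0.16,0],0,0.6],[[-2,-0.16,0],0,0.6],[[0,0,0],0,0.6],[[0,0,0],0,0.6]]}}

```text
clock: 11.55
eef_pos: [538.4, 212.3, 132.8]
eef_rot: [3.142, 0.0, -3.058]
wrist_force: [-0.8, 0.4, -2.2]
finger_gap: 25.9
finger_force: 30.0
```

{"method": "send_rows", "body": {"series": [[[-2,-0.16,0],0,0.6],[[-2,-0.16,0],0,0.6],[[-2,-0.16,0],0,0.6],[[-2,-0.16,0],0,0.6],[[-2,-0.16,0],0,0.6],[[0,0,0],0,0.6],[[0,0,0],0,0.6]]}}

```text
clock: 12.25
eef_pos: [528.4, 211.4, 132.8]
eef_rot: [-3.142, 0.0, -3.058]
wrist_force: [1.4, -1.0, -2.4]
finger_gap: 25.8
finger_force: 30.0
```

{"method": "send_rows", "body": {"series": [[[-2,-0.16,0],0,0.6],[[-2,-0.16,0],0,0.6],[[-1,-0.08,0],0,0.6],[[0,0,0],0,0.6],[[0,0,0],0,0.6]]}}

```text
clock: 12.75
eef_pos: [523.4, 211.0, 132.8]
eef_rot: [-3.142, 0.0, -3.058]
wrist_force: [0.9, -0.5, -2.7]
finger_gap: 26.1
finger_force: 30.0
```

{"method": "send_rows", "body": {"series": [[[-1,-0.08,0],0,0.6],[[-1,-0.08,0],0,0.6],[[0,0,0],0,0.6],[[0,0,0],0,0.6]]}}

```text
clock: 13.15
eef_pos: [522.0, 210.9, 133.0]
eef_rot: [3.141, 0.002, -3.058]
wrist_force: [5.4, -0.2, -5.5]
finger_gap: 25.6
finger_force: 30.0
```

{"method": "send_rows", "body": {"series": [[[-0.8,-0.06,0],0,0.6],[[0,0,0],0,0.6],[[0,0,0],0,0.6]]}}

```text
clock: 13.45
eef_pos: [521.8, 210.9, 133.2]
eef_rot: [3.141, 0.004, -3.058]
wrist_force: [11.3, 0.3, -6.9]
finger_gap: 25.8
finger_force: 30.0
```

```bash
python3 - <<'E'
from h import *
a=camera("top");b=camera("scene")
s=read_state();print(s["eef_pos"],s["eef_rot"],s["wrist_force"],s["moment"])
def crop(p,u,v,k=30): return cv2.resize(p["color"][v-k:v+k,u-k:u+k],(396,396),interpolation=cv2.INTER_CUBIC)
cv2.imwrite("pics/home.png",np.hstack([crop(a,*px([510,205,55],a).astype(int)),crop(b,*px([510,205,55],b).astype(int))]))
E
```

```text
[521.84176333 210.84140572 133.16632521] [ 3.14107614  0.00421057 -3.05820917] [10.84431011  1.13736034 -8.53377666] [ 0.23272268 -2.20667627 -0.01070694]
```

View pics/home.png

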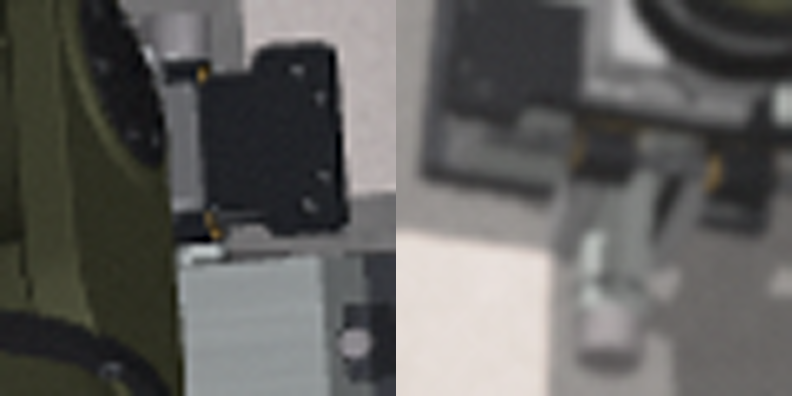

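{"method": "send_rows", "body": {"series": [[[1.5,0.12,0],0,0.6],[[4,0.33,0],0,0.6],[[8,0.66,0],0,0.6],[[8,0.66,0],0,0.6],[[8,0.66,0],0,0.6],[[8,0.66,0],0,0.6],[[10,0.82,0],0,0.6],[[12,1,0],0,0.6],[[12,1,0],0,0.6],[[12,1,0],0,0.6],[[10,0.8,0],0,0.6],[[0,0,0],0,0.6]]}}

```text
clock: 14.75
eef_pos: [615.1, 218.4, 132.4]
eef_rot: [-3.142, 0.0, -3.058]
wrist_force: [-0.1, -0.3, -3.4]
finger_gap: 25.5
finger_force: 30.0
```

{"method": "send_rows", "body": {"series": [[[0,0,0],-5,0.6],[[0,0,0],-8,0.6],[[0,0,0],-8.5,0.6],[[0,0,0],-8.5,0.6],[[0,0,0],-8.5,0.6],[[0,0,0],-8.5,0.6],[[0,0,0],-8.5,0.6],[[0,0,0],-8.5,0.6],[[0,0,0],-8.5,0.6],[[0,0,0],-8.5,0.6],[[0,0,0],-8.5,0.6],[[0,0,0],-8.5,0.6]]}}

```text
clock: 15.95
eef_pos: [613.8, 218.5, 132.6]
eef_rot: [-3.141, 0.0, 1.509]
wrist_force: [0.1, 0.3, -2.8]
finger_gap: 25.7
finger_force: 30.0
```

{"method": "send_rows", "body": {"series": [[[0,0,0],-8.5,0.6],[[0,0,0],-8.5,0.6],[[0,0,0],-8.5,0.6],[[0,0,0],-8.5,0.6],[[0,0,0],-8.5,0.6],[[0,0,0],-8.5,0.6],[[0,0,0],-8.5,0.6],[[0,0,0],-8.5,0.6],[[0,0,0],-8.5,0.6],[[0,0,0],-5.5,0.6],[[0,0,0],0,0.6],[[0,0,0],0,0.6]]}}

```text
clock: 17.15
eef_pos: [613.9, 218.5, 132.7]
eef_rot: [3.142, 0.0, 0.087]
wrist_force: [0.1, -0.3, -3.2]
finger_gap: 25.4
finger_force: 30.0
```

{"method": "send_rows", "body": {"series": [[[-8,-0.66,0.2],-0.2,0.6],[[-12,-1,0],0,0.6],[[-14,-1.15,0],0,0.6],[[-12,-1,0],0,0.6],[[-7,-0.6,0],0,0.6],[[-4,-0.33,0],0,0.6],[[0,0,0],0,0.6],[[0,0,0],0,0.6]]}}

```text
clock: 17.95
eef_pos: [557.4, 213.8, 133.0]
eef_rot: [-3.142, -0.0, 0.08]
wrist_force: [0.8, -0.2, -2.0]
finger_gap: 25.5
finger_force: 30.0
```

{"method": "send_rows", "body": {"series": [[[-1,-0.08,0],0,0.6],[[-1,-0.08,0],0,0.6],[[-1,-0.08,0],0,0.6],[[0,0,0],0,0.6],[[0,0,0],0,0.6]]}}

```text
clock: 18.45
eef_pos: [554.1, 213.5, 132.9]
eef_rot: [3.142, 0.0, 0.08]
wrist_force: [0.0, 0.3, -2.6]
finger_gap: 25.7
finger_force: 30.0
```

{"method": "send_rows", "body": {"series": [[[-1,-0.08,0],0.15,0.6],[[-1,-0.08,0],0,0.6],[[-1,-0.08,0],0,0.6],[[-1,-0.08,0],0,0.6],[[0,0,0],0,0.6],[[0,0,0],0,0.6]]}}

```text
clock: 19.05
eef_pos: [550.1, 213.2, 133.0]
eef_rot: [-3.142, -0.0, 0.083]
wrist_force: [0.0, -0.6, -1.7]
finger_gap: 25.7
finger_force: 30.0
```

{"method": "send_rows", "body": {"series": [[[-1,-0.08,0],0,0.6],[[-1,-0.08,0],0,0.6],[[0,0,0],0,0.6],[[0,0,0],0,0.6]]}}

```text
clock: 19.45
eef_pos: [548.1, 213.0, 132.9]
eef_rot: [3.142, 0.0, 0.083]
wrist_force: [0.1, -0.7, -2.7]
finger_gap: 26.1
finger_force: 30.0
```

{"method": "send_rows", "body": {"series": [[[-1,-0.08,0],0,0.6],[[-1,-0.08,0],0,0.6],[[0,0,0],0,0.6],[[0,0,0],0,0.6]]}}

```text
clock: 19.85
eef_pos: [546.1, 212.9, 133.0]
eef_rot: [-3.142, -0.0, 0.083]
wrist_force: [-0.4, -0.2, -2.7]
finger_gap: 26.0
finger_force: 30.0
```

{"method": "send_rows", "body": {"series": [[[-1,-0.08,0],0,0.6],[[-1,-0.08,0],0,0.6],[[0,0,0],0,0.6],[[0,0,0],0,0.6]]}}

```text
clock: 20.25
eef_pos: [544.1, 212.8, 133.0]
eef_rot: [-3.142, -0.0, 0.083]
wrist_force: [-1.0, 0.3, -2.9]
finger_gap: 25.5
finger_force: 30.0
```

{"method": "send_rows", "body": {"series": [[[-1,-0.08,0],0,0.6],[[-1,-0.08,0],0,0.6],[[0,0,0],0,0.6],[[0,0,0],0,0.6]]}}

```text
clock: 20.65
eef_pos: [543.0, 212.6, 133.4]
eef_rot: [-3.141, -0.003, 0.083]
wrist_force: [8.6, 1.5, -5.1]
finger_gap: 25.7
finger_force: 30.0
```

{"method": "send_rows", "body": {"series": [[[0,0,0],0,0.6],[[0,0,0],0,0.6],[[0,0,0],0,0.6],[[0,0,0],0,0.6],[[0,0,0],0,0.6],[[0,0,0],0,0.6],[[0,0,0],0,0.6],[[0,0,0],0,0.6],[[0,0,0],0,0.6],[[0,0,0],0,0.6],[[0,0,0],0,0.6],[[0,0,0],0,0.6]]}}

```text
clock: 21.85
eef_pos: [543.0, 212.6, 133.4]
eef_rot: [-3.141, -0.003, 0.083]
wrist_force: [8.3, 0.6, -5.0]
finger_gap: 25.6
finger_force: 30.0
```

```bash
python3 - <<'E'
from h import *
s=read_state();print(s["clock"],s["eef_pos"],s["eef_rot"],s["wrist_force"],s["moment"],s["joints"])
a=camera("top");b=camera("scene")
def crop(p,u,v,k=30): return cv2.resize(p["color"][v-k:v+k,u-k:u+k],(396,396),interpolation=cv2.INTER_CUBIC)
cv2.imwrite("pics/nogo.png",np.hstack([crop(a,*px([520,205,55],a).astype(int)),crop(b,*px([520,205,55],b).astype(int))]))
E
```

```text
21.85 [543.02579118 212.62129008 133.40510143] [-3.14117542 -0.003263    0.08254149] [ 8.34311075  0.61159319 -4.99780462] [ 0.1744734  -1.48333028  0.02705765] [ 3.10496695e-01  5.59589036e-01  1.57541208e+00 -3.92462520e-04
  1.00331869e+00  1.79896127e+00]
```

View pics/nogo.png

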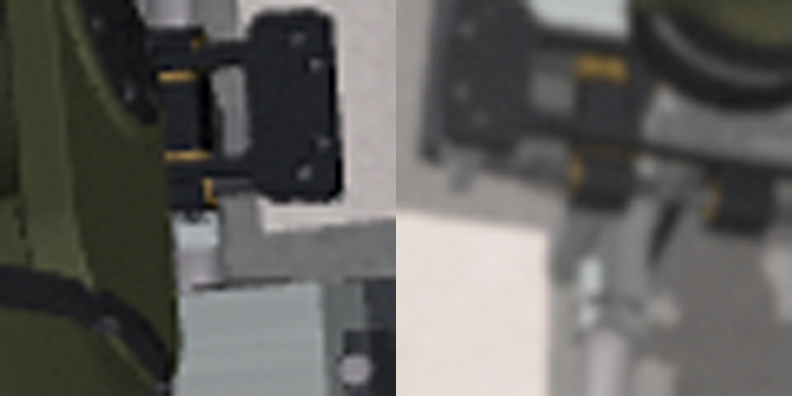

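{"method": "send_rows", "body": {"series": [[[1.5,0.12,0],0,0.6],[[5,0.4,0],0,0.6],[[12,1,0],0,0.6],[[15,1.2,0],0,0.6],[[15,1.2,0],0,0.6],[[12,1,5],0,0.6],[[0,0,20],0,0.6],[[0,0,25],0,0.6],[[0,0,20],0,0.6],[[0,0,10],0,0.6],[[0,0,0],0,0.6]]}}

```text
clock: 23.05
eef_pos: [603.0, 217.6, 214.0]
eef_rot: [-3.141, -0.002, 0.083]
wrist_force: [0.0, 0.3, -2.5]
finger_gap: 25.7
finger_force: 30.0
```

{"method": "send_rows", "body": {"series": [[[-5,-15,0],4,0.6],[[-10,-32,0],7,0.6],[[-11,-36,0],7.5,0.6],[[-11,-36,0],7.5,0.6],[[-11,-36,0],7.5,0.6],[[-11,-36,0],7.5,0.6],[[-11,-36,0],7.5,0.6],[[-11,-36,0],7.5,0.6],[[-11,-36,0],7.5,0.6],[[-11,-36,0],7.5,0.6],[[-11,-36,0],7.5,0.6],[[-11,-36,0],7.5,0.6]]}}

```text
clock: 24.25
eef_pos: [476.7, -190.8, 211.8]
eef_rot: [-3.14, -0.001, 1.589]
wrist_force: [0.8, 1.0, -3.5]
finger_gap: 26.2
finger_force: 30.0
```

{"method": "send_rows", "body": {"series": [[[-10,-32,0],7.5,0.6],[[-8,-20,0],6,0.6],[[0,-10,0],3,0.6],[[0,0,0],0,0.6],[[0,0,0],0,0.6],[[0,0,0],0,0.6]]}}

```text
clock: 24.85
eef_pos: [459.7, -250.8, 212.5]
eef_rot: [-3.141, -0.001, 1.871]
wrist_force: [0.9, -0.0, -3.5]
finger_gap: 25.6
finger_force: 30.0
```

{"method": "send_rows", "body": {"series": [[[-1.4,-2.3,-5],0.9,0.6],[[0,0,-20],0,0.6],[[0,0,-20],0,0.6],[[0,0,-15],0,0.6],[[0,0,-10],0,0.6],[[0,0,-3],0,0.6],[[0,0,0],0,0.6],[[0,0,0],0,0.6],[[0,0,0],0,0.6]]}}

```text
clock: 25.75
eef_pos: [458.4, -253.9, 140.6]
eef_rot: [3.141, 0.001, 1.887]
wrist_force: [1.2, -0.3, -2.7]
finger_gap: 26.1
finger_force: 30.0
```

{"method": "send_rows", "body": {"series": [[[0,0.8,-3],0,0.6],[[0,0,-2],0,0.6],[[0,0,-1.5],0,0.6],[[0,0,-0.7],0,0.6],[[0,0,0],0,0.6],[[0,0,0],0,0.6],[[0,0,0],0,0.6]]}}

```text
clock: 26.45
eef_pos: [458.3, -253.0, 132.8]
eef_rot: [3.141, 0.0, 1.887]
wrist_force: [1.2, 0.9, -1.9]
finger_gap: 25.9
finger_force: 30.0
```

{"method": "send_rows", "body": {"series": [[[0,0,0],0,0.4],[[0,0,0],0,0.3],[[0,0,0],0,0.1],[[0,0,0],0,-0.1],[[0,0,0],0,-0.3],[[0,0,0],0,-0.3],[[0,0,0],0,-0.3],[[0,0,0],0,-0.3]]}}

```text
clock: 27.25
eef_pos: [458.2, -253.0, 132.8]
eef_rot: [-3.142, -0.0, 1.887]
wrist_force: [-0.3, -0.3, 0.1]
finger_gap: 61.0
finger_force: 0.0
```

{"method": "send_rows", "body": {"series": [[[0,0,5],0,-0.3],[[0,0,15],0,-0.3],[[0,0,30],0,-0.3],[[0,0,40],0,-0.3],[[0,0,40],0,-0.3],[[-20,30,10],0,-0.3],[[-30,45,0],0,-0.3],[[-30,45,0],0,-0.3],[[-30,45,0],0,-0.3],[[-20,45,0],0,-0.3],[[0,40,0],0,-0.3],[[0,0,0],0,-0.3]]}}

```text
clock: 28.45
eef_pos: [334.4, -10.0, 273.5]
eef_rot: [3.14, 0.0, 1.892]
wrist_force: [-0.7, -0.8, 0.1]
finger_gap: 61.5
finger_force: 0.0
```

```bash
python3 - <<'E'
from h import *
a=camera("top");b=camera("scene")
def crop(p,u,v,k=30): return cv2.resize(p["color"][v-k:v+k,u-k:u+k],(396,396),interpolation=cv2.INTER_CUBIC)
cv2.imwrite("pics/end.png",np.hstack([crop(a,304,228),crop(b,224,162)]))
E
```

```text
(no output)
```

View pics/end.png

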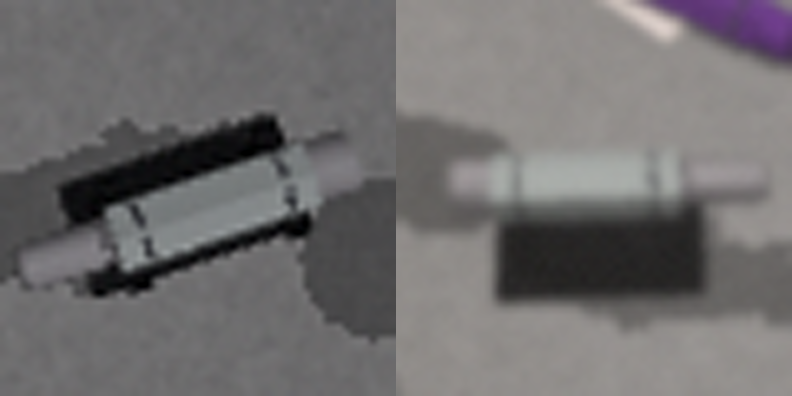

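The gauge lies in its black cradle where it started: in the top crop, go tip about (20,265) and no-go end about (355,165). The arm is clear of it.

```bash
python3 -c "
from cell import sign_off; print(sign_off())"
```

```text
the job is handed in; nothing more can be done
None
```

The go end went fully home in the big well, the no-go end was held at its mouth for over a second with about 8 N and did not enter, and the gauge is back centred in its own cradle; the job is handed in.

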